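Nip down the lid of a pressure filter vessel, quarter turn by quarter turn

TASK

The pressure filter vessel weeps at its gasket on the gauge side, so nip its lid down: give each of the four wing nuts exactly a quarter turn clockwise, first the one over the pressure gauge, then the one opposite it, then the other two in either order. When all four have had theirs, give the nut over the gauge one more quarter turn. Leave everything else on the lid and the bench where it is.

Things in the scene. Friction and masses are not known exactly. Their poses are not given: they have to be found in the camera images.
- vessel: round stainless pressure filter vessel, fixed to the bench by a grey board 250 mm across. Origin: on the bench under its centre; z up; x points from the centre to the gauge. Lid 206 mm across, flat top 121 mm above the bench. Wing nuts stand on it 85 mm from the centre: nut1 in x (over the gauge), nut2 in -y, nut3 in -x (opposite), nut4 in +y: clockwise from above
- inlet_tip (a point): top of the fixed inlet fitting and hose barb in the lid's centre: 30 mm across at its foot, 20 mm higher up; this point is 188 mm above the bench, on the vessel's axis
- relief_top (a point): top of the fixed brass relief valve, 28 mm across, on the lid between nut2 and nut3, 52 mm from the vessel's axis; this point is 176 mm above the bench. Opposite it, between nut1 and nut4, stands a lower vent cock, 24 mm across, 145 mm above the bench, also 52 mm from the axis
- gauge_face (a point): centre of the white face of the round pressure gauge (63 mm across, 30 mm deep), 151 mm from the vessel's axis and 62 mm above the bench; the gauge sticks out from the vessel's side right below nut1 and is the only gauge
- nut1_top (a point): wing nut 1, the one over the gauge: black. This point: on its axis, level with its wing tips, 169 mm above the bench; turns with the nut. Its wing, below this point, is an upright bar 64 mm long (this point's x), 12 thick (y), 32 high, its top notched 12 mm deep in the middle, on a hub 20 mm across, 16 mm high; a half turn looks the same. Grip the bar across its thickness, fingertips above the hub
- nut2_top (a point): wing nut 2, next to nut1, clockwise seen from above: black. This point: on its axis, level with its wing tips, 169 mm above the bench; turns with the nut. Its wing, below this point, is an upright bar 64 mm long (this point's x), 12 thick (y), 32 high, its top notched 12 mm deep in the middle, on a hub 20 mm across, 16 mm high; a half turn looks the same. Grip the bar across its thickness, fingertips above the hub
- nut3_top (a point): wing nut 3, opposite the gauge: black. This point: on its axis, level with its wing tips, 169 mm above the bench; turns with the nut. Its wing, below this point, is an upright bar 64 mm long (this point's x), 12 thick (y), 32 high, its top notched 12 mm deep in the middle, on a hub 20 mm across, 16 mm high; a half turn looks the same. Grip the bar across its thickness, fingertips above the hub
- nut4_top (a point): wing nut 4, next to nut1, anticlockwise seen from above: black. This point: on its axis, level with its wing tips, 169 mm above the bench; turns with the nut. Its wing, below this point, is an upright bar 64 mm long (this point's x), 12 thick (y), 32 high, its top notched 12 mm deep in the middle, on a hub 20 mm across, 16 mm high; a half turn looks the same. Grip the bar across its thickness, fingertips above the hub
- nut1 (a joint): how far wing nut 1 has been tightened, rad: 0 at the start, growing clockwise seen from above; a quarter turn is 1.571. It turns stiffly (about 0.22 N m), does not sink noticeably, and stays where it is left
- nut2 (a joint): how far wing nut 2 has been tightened, rad: 0 at the start, growing clockwise seen from above; a quarter turn is 1.571. It turns stiffly (about 0.22 N m), does not sink noticeably, and stays where it is left
- nut3 (a joint): how far wing nut 3 has been tightened, rad: 0 at the start, growing clockwise seen from above; a quarter turn is 1.571. It turns stiffly (about 0.22 N m), does not sink noticeably, and stays where it is left
- nut4 (a joint): how far wing nut 4 has been tightened, rad: 0 at the start, growing clockwise seen from above; a quarter turn is 1.571. It turns stiffly (about 0.22 N m), does not sink noticeably, and stays where it is left
- scoop: small steel scoop, 85 mm long, lying on the lid between nut3 and nut4; loose, to be left alone. Origin: centre of its underside
- beaker: glass beaker, 72 mm across, 100 mm high, standing close to the vessel; loose, to be left alone. Origin: centre of its underside
- wash_bottle: clear wash bottle, 64 mm across, 165 mm high, standing close to the vessel; loose, to be left alone. Origin: centre of its underside
- spanner: steel spanner, 160 mm long, lying close to the vessel; loose, to be left alone. Origin: centre of its underside
- tongs: steel crucible tongs, 220 mm long, lying on the bench; loose, to be left alone. Origin: centre of its underside
- reagent_bottle: amber reagent bottle, 80 mm across, 165 mm high; loose, to be left alone. Origin: centre of its underside
- dish: shallow glass dish, 96 mm across, 18 mm high; loose, to be left alone. Origin: centre of its underside
- crucible_box: open cardboard box of white crucibles, 130 x 100 x 35 mm; loose, to be left alone. Origin: centre of its underside

How it is judged:
On the way, in this order (a step that is already met when the one before it is completed fails the run):
1. nut1, over the gauge, has had its first quarter turn, the others none (value of joint nut1 between 1.31 and 1.83 rad and value of joint each of nut2, nut3, nut4 below 0.35 rad), for 0.2 s.
2. nut3, opposite, has had its first quarter turn, nut2 and nut4 still none (value of joint nut1 between 1.31 and 1.83 rad and value of joint nut3 between 1.31 and 1.83 rad and value of joint each of nut2, nut4 below 0.35 rad), for 0.2 s.
3. nut2 and nut4, in either order, have had their first quarter turn too (value of joint nut1 between 1.31 and 1.83 rad and value of joint nut2 between 1.31 and 1.83 rad and value of joint nut3 between 1.31 and 1.83 rad and value of joint nut4 between 1.31 and 1.83 rad), for 0.2 s.
4. nut1, over the gauge, has had a second quarter turn, the others only their one (value of joint nut1 between 2.79 and 3.49 rad and value of joint nut2 between 1.31 and 1.83 rad and value of joint nut3 between 1.31 and 1.83 rad and value of joint nut4 between 1.31 and 1.83 rad), for 0.2 s.
At the end, for the whole second after the job is handed in: The wing nut over the gauge stands half a turn (180 degrees, within 20) clockwise from where it started, the other three a quarter turn (90 degrees, within 15), turned in the order asked and at rest; no loose thing has shifted more than 20 mm (all of step 4 and velocity of joint each of nut1, nut2, nut3, nut4 below 0.05 rad/s and distance of each of scoop, beaker, wash_bottle, spanner, tongs, reagent_bottle, dish, crucible_box from where it was at the start of the episode below 0.02 m); the robot touches nothing.
It fails at once if the nut over the gauge is turned on into its second quarter turn before all four have had their first (value of joint nut1 above 1.95 rad and value of joint any of nut1, nut2, nut3, nut4 below 1.25 rad).
It fails at once if a nut is overtightened: one of the other three more than 21 degrees past its quarter turn, or the one over the gauge more than 20 degrees past its half turn (value of joint nut1 above 3.5 rad or value of joint any of nut2, nut3, nut4 above 1.95 rad).
It fails at once if a nut is loosened (turned back more than 17 degrees from its start) (value of joint any of nut1, nut2, nut3, nut4 below -0.3 rad).
It fails at once if a loose thing is shifted by more than 20 mm or tipped over (distance of any of scoop, beaker, wash_bottle, spanner, tongs, reagent_bottle, dish, crucible_box from where it was at the start of the episode above 0.02 m or angle between any of scoop, beaker, wash_bottle, spanner, tongs, reagent_bottle, dish, crucible_box's own z axis and vertical above 0.5 rad).
It also fails if it takes over 72 s, if anything falls off the work surface, if the arm or the gripper's body presses on something with over 40 N, if the wrist force passes 120 N, or if a joint passes its speed limit or range.

ROBOT

A 6-joint arm with a two-finger parallel gripper is mounted at the origin on the work surface. World frame = base frame: x ahead of the robot, y to its left, z up, the work surface at z = 0. Lengths are in m, angles in rad, forces in N, time in s.
With the tool pointing down it reaches from about 0.35 to 0.725 m from the base axis. Payload 6 kg.
Tool frame: the origin (TCP) lies on the centre line of the jaws, within the pads' length; the fingertips stand 19 mm ahead of it and the grasp point (between the pads) is the TCP (arm.tip_extent is the distance from the TCP to the fingertips, in m); z points along the fingers, y is the line along which they close (so a half turn about z gives the same grasp; the last joint's range is limited). The gripper opens to 85 mm and grips with 20 to 120 N. Pads are 22 mm wide; open, the fingers measure 114 mm over their backs; the gripper's body (76 mm by 85 mm) begins 54 mm behind the grasp point. The pads swing forward as they close: fully open they stand 13 mm farther back than shut.
Start: joints at [1.585, 0.04, 0.085, 0, -1.615, -0.334], TCP at [0.189, 0.57, 0.25] pointing down, gripper open.
Joint ranges: [-2.56, 2.56], [-1.29, 2.01], [-1.08, 1.49], [-3.29, 1.98], [-2.81, -0.18], [-2.99, 2.99]. Speed limits (rad/s): [2.57, 2.57, 3.01, 3.14, 3.14, 3.14].

INTERFACE

Orientations are given as a 3x3 rotation matrix whose columns are the frame's x, y, z axes.
In Python, from station import arm gives the robot as it stands.
- The arm moves only by the tool send_rows, never from a script. Its argument "series" is a list that holds one entry, the list of rows, each a list of 6 numbers: the shift along the tool's x, y, z in mm, then the turn, a rotation vector about the tool's x, y, z in rad. A call has 1 to 20 rows; each row shifts and turns the commanded pose from where the row before left it, along the tool's axes as they then stand; what a row does not reach is not made up. A row lasts 1/12 s, in which the tool goes at most 41.7 mm and 7.16 degrees, less where a joint would pass 70% of its speed; a pose out of reach is approached as far as the arm can. A call is refused whole if a number of a shift passes 41.7 or a number of a turn 0.125, either way. A call with a gripper value outside its range is refused whole. "hand" is the opening in per cent of the stroke, from 0 (shut) to 100 (fully open), set as the call begins (left out, the last holds). The fingers move at their own pace and stop on an object; "newtons" is the grip in N (left out, the last holds). Time passes only in rows, so rows that do not move let the fingers close. It gives the time, the measured TCP pose, the force, the opening and the grip force at its end, in the units of the state.
- arm.state(): the state, without advancing time (a new reading comes with each control period).
- arm.capture(name): name is "scene" or "top" or "wrist"; returns the picture (384x512x3 uint8, red, green, blue); there is no depth.
- arm.camera_model(name): a dict with "fx", "fy", "cx", "cy" (pixels), "rvec" (rotation vector, rad) and "tvec" (3), from world to camera coordinates, as OpenCV has them. Camera axes: x right, y down, z forward; pixel columns grow to the right and rows downward; lengths in m; the calibration is good to about 2 mm. The wrist camera is an equidistant fisheye: a pixel r from the principal point sees the ray r / f radians off the axis. A picture is of the moment at which its call begins: read the wrist's pose just before it. camera_model takes no time and is no camera call; for the wrist camera it gives the pose at the moment of the call.
- arm.sign_off(): hands the job in; it is judged then, once.
The state is a dict: "t": time; "joint_pos": joint angles; "qvel": joint speeds; "effort": joint torques, N m; "position": TCP position; "eef_rot": TCP orientation; "ft_force": force on the tool from outside, world axes, zero at the start; "torque": the same for the moment, N m; "gripper_width": finger opening in m; "finger_force": force on a finger pad.
Only numpy, scipy, OpenCV 4.12 (cv2) and the standard library are available. Lean on these libraries where they do the work, as an engineer would, in place of code of your own. Each camera call takes 0.05 s, during which the arm holds its last target. There are 200 camera calls.

## Working session

There is one attempt and no reset: what is moved stays moved. The work goes in short steps, Python scripts to look and compute and a tool call to move; the robot and the scene stay as the last step left them, time stands still between calls to the robot, and variables do not carry over. Pictures are saved under pics/ and viewed, at most 10 in all, crops included, and the job is handed in when it is done.

Besides the shell and the picture viewer there is one more tool, called after ">>>" as a command line: name --argument value ..., lists and objects as JSON in quotes. send_rows: Moves the arm, as the interface text tells. Its arguments: {"type":"object","properties":{"series":{"type":"array","items":{"type":"array","items":{"type":"array","items":{"type":"number"}}}},"hand":{"type":"number"},"newtons":{"type":"number"}},"required":["series"]}

```bash
mkdir -p pics; ls
python3 - <<'E'
from station import arm
import cv2,numpy as np
s=arm.state(); print({k:np.round(v,3).tolist() for k,v in s.items()})
for n in("top","scene"):
    im=arm.capture(n); cv2.imwrite(f'pics/{n}0.png',im[:,:,::-1])
    m=arm.camera_model(n); print(n,{k:np.round(v,4).tolist() for k,v in m.items()})
E
```

```text
pics
{'t': 0.0, 'joint_pos': [1.585, 0.041, 0.084, -0.001, -1.615, -0.334], 'qvel': [-0.001, 0.001, -0.001, 0.002, -0.0, -0.001], 'effort': [-0.001, -36.821, 34.74, 6.932, -0.005, -0.0], 'position': [0.188, 0.569, 0.249], 'eef_rot': [[0.949, -0.314, -0.0], [-0.314, -0.949, -0.002], [0.0, 0.002, -1.0]], 'ft_force': [-0.348, -0.028, -0.829], 'torque': [0.061, 0.005, 0.002], 'finger_force': 0.0, 'gripper_width': 0.085}
top {'fx': 398.0813, 'fy': 398.0813, 'cx': 258.4588, 'cy': 188.9225, 'rvec': [2.15, -2.0975, 0.2043], 'tvec': [0.0011, 0.5693, 1.4057]}
scene {'fx': 349.6458, 'fy': 349.6458, 'cx': 256.1866, 'cy': 189.9525, 'rvec': [0.7882, 2.5962, -1.0372], 'tvec': [0.4538, -0.1369, 1.2747]}
```

View pics/top0.png

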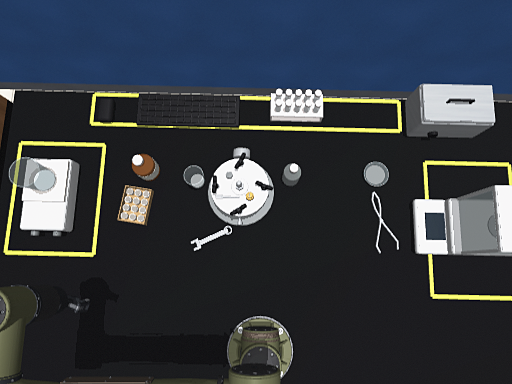

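View pics/scene0.png

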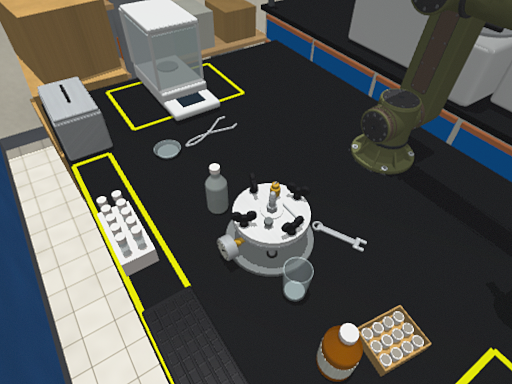

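The top view shows the vessel at about (240,188), with the gauge at (242,152) on the far side from the robot. The scene view agrees, with the gauge at (230,246). Next I'll measure the lid and nuts.

```bash
cat > h.py <<'E'
from station import arm
import cv2,numpy as np
from scipy.spatial.transform import Rotation as R
def ray(m,uv,fish=False):
    p=(np.array(uv,float).reshape(-1,2)-[m['cx'],m['cy']])/[m['fx'],m['fy']]
    if fish:
        t=np.linalg.norm(p,axis=1,keepdims=True); d=np.hstack([p/np.maximum(t,1e-9)*np.sin(t),np.cos(t)])
    else: d=np.hstack([p,np.ones((len(p),1))])
    Rm=R.from_rotvec(m['rvec']).as_matrix()
    return -Rm.T@np.array(m['tvec']), d@Rm
def onplane(m,uv,z,fish=False):
    o,d=ray(m,uv,fish); return o+d*((z-o[2])/d[:,2])[:,None]
def proj(m,P,fish=False):
    Rm=R.from_rotvec(m['rvec']).as_matrix(); c=np.array(P).reshape(-1,3)@Rm.T+np.array(m['tvec'])
    if fish:
        r=np.linalg.norm(c[:,:2],axis=1,keepdims=True); q=c[:,:2]/np.maximum(r,1e-9)*np.arctan2(r,c[:,2:])
    else: q=c[:,:2]/c[:,2:]
    return q*[m['fx'],m['fy']]+[m['cx'],m['cy']]
E
python3 - <<'E'
from h import *
a=cv2.imread('pics/top0.png')[140:230,180:310]; b=cv2.imread('pics/scene0.png')[165:285,205:345]
a=cv2.resize(a,(520,360),interpolation=cv2.INTER_CUBIC); b=cv2.resize(b,(280*2-140,360),interpolation=cv2.INTER_CUBIC)
cv2.imwrite('pics/crop0.png',cv2.resize(a,(780,540),interpolation=cv2.INTER_CUBIC))
m=arm.camera_model('top')
im=cv2.imread('pics/top0.png'); g=im.min(2)
mask=np.zeros_like(g); mask[140:230,190:280]=(g[140:230,190:280]>205)*255
c=max(cv2.findContours(mask,0,2)[0],key=cv2.contourArea); h=cv2.convexHull(c)
P=onplane(m,h.reshape(-1,2),.121)
A=np.c_[2*P[:,:2],np.ones(len(P))]; s=np.linalg.lstsq(A,(P[:,:2]**2).sum(1),rcond=None)[0]
print('lid',s[:2],np.sqrt(s[2]+s[:2]@s[:2]))
print('gauge',onplane(m,[[242,152]],.09), 'inlet?',onplane(m,[[239,185]],.188),'relief',onplane(m,[[250,196]],.176))
E
```

```text
lid [0.56367739 0.08243681] 0.10195194747744067
gauge [[0.69735844 0.07839398 0.09      ]] inlet? [[0.55513192 0.08039287 0.188     ]] relief [[0.52098321 0.04298924 0.176     ]]
```

View pics/crop0.png

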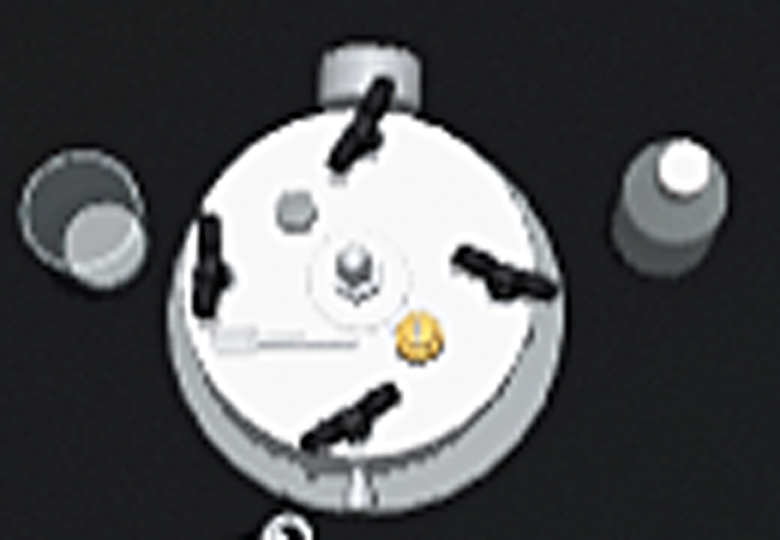

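The crop (6x, offset (180,140)) shows these wing ends:

| Nut | Wing ends |
|---|---|
| nut1 | (383,88)–(338,165) |
| nut2 | (462,255)–(548,292) |
| nut3 | (308,443)–(392,392) |
| nut4 | (208,222)–(207,310) |

The relief valve is at (418,338).

Run:
```python
from h import *
m=arm.camera_model('top')
E={1:[(383,88),(338,165)],2:[(462,255),(548,292)],3:[(308,443),(392,392)],4:[(208,222),(207,310)]}
c=np.array([.5637,.0824])
for k,e in E.items():
    P=onplane(m,np.array(e)/6-0.4+[180,140],.165)[:,:2]; d=P[0]-P[1]; mid=P.mean(0)
    print(k,mid.round(4),'len',np.linalg.norm(d).round(4),'bar yaw',np.degrees(np.arctan2(d[1],d[0])).round(1)%180,'r',np.linalg.norm(mid-c).round(4),'az',np.degrees(np.arctan2(*(mid-c)[::-1])).round(1))
m=arm.camera_model('wrist');s=arm.state();print({k:np.round(v,3).tolist() for k,v in m.items()});Rm=R.from_rotvec(m['rvec']).as_matrix();print('cam in tool',s['eef_rot'].T@(-Rm.T@m['tvec']-s['position']) if hasattr(s['eef_rot'],'T') else np.array(s['eef_rot']).T@(-Rm.T@np.array(m['tvec'])-np.array(s['position'])))
```

```text
1 [0.6448 0.082 ] len 0.052 bar yaw 152.3 r 0.0811 az -0.3
2 [ 0.5612 -0.0023] len 0.053 bar yaw 67.7 r 0.0848 az -91.7
3 [0.4771 0.0823] len 0.0547 bar yaw 123.1 r 0.0866 az -179.9
4 [0.5614 0.1657] len 0.0507 bar yaw 1.9 r 0.0833 az 91.6
{'fx': 297.319, 'fy': 297.319, 'cx': 247.402, 'cy': 194.44, 'rvec': [-1.711, 2.37, 0.392], 'tvec': [0.599, -0.041, 0.38]}
cam in tool [ 0.08370407  0.0003867  -0.12343306]
```

>>> send_rows --series '[[[0,0,0,0,0,0.1],[0,0,0,0,0,0.1],[0,0,0,0,0,0]]]' --hand 45 --newtons 80

```text
t: 0.35
position: [0.1885, 0.5694, 0.2497]
eef_rot: [[0.866, -0.5, -0.0], [-0.5, -0.866, -0.001], [0.0, 0.001, -1.0]]
ft_force: [0.4, -0.0, -0.1]
gripper_width: 0.0517
finger_force: 0.0
```

>>> send_rows --series '[[[32,9.7,0,0,0,0],[32,9.7,0,0,0,0],[32,9.7,0,0,0,0],[32,9.7,0,0,0,0],[32,9.7,0,0,0,0],[32,9.7,0,0,0,0],[32,9.7,0,0,0,0],[32,9.7,0,0,0,0],[32,9.7,0,0,0,0],[32,9.7,0,0,0,0],[32,9.7,0,0,0,0],[32,9.7,0,0,0,0],[32,9.7,0,0,0,0],[32,9.7,0,0,0,0],[32,9.7,0,0,0,0],[32,9.7,0,0,0,0],[32,9.7,0,0,0,0],[32,9.7,0,0,0,0],[31.5,9.7,0,0,0,0],[31.5,9.7,0,0,0,0]]]'

```text
t: 2.02
position: [0.6477, 0.0824, 0.2499]
eef_rot: [[0.87, -0.494, -0.001], [-0.494, -0.87, -0.0], [-0.0, 0.0, -1.0]]
ft_force: [0.8, 0.7, 0.7]
gripper_width: 0.0384
finger_force: 0.0
```

>>> send_rows --series '[[[0,0,0,0,0,0],[0,0,0,0,0,0],[0,0,0,0,0,0]]]'

```text
t: 2.27
position: [0.6467, 0.0838, 0.2498]
eef_rot: [[0.869, -0.495, -0.001], [-0.495, -0.869, -0.0], [-0.001, 0.001, -1.0]]
ft_force: [0.8, -0.1, 1.2]
gripper_width: 0.0383
finger_force: 0.0
```

```bash
cat > snap.py <<'E'
from h import *; import sys
def snap(n):
    m=arm.camera_model('wrist'); im=arm.capture('wrist')[:,:,::-1].copy(); cv2.imwrite(f'pics/{n}.png',im)
    np.save(f'pics/{n}.npy',m,allow_pickle=True); s=arm.state(); p=np.array(s['position']);Rt=np.array(s['eef_rot'])
    print('t',s['t'],'pos',p.round(4),'yaw x',np.degrees(np.arctan2(Rt[1,0],Rt[0,0])).round(2),'q',np.round(s['joint_pos'],3)); return m,im
if __name__=='__main__': snap(sys.argv[1])
E
python3 snap.py w1
```

```text
t 2.3167 pos [0.6465 0.0843 0.2502] yaw x -29.67 q [ 0.436  0.179  0.235 -0.    -1.627  0.617]
```

View pics/w1.png

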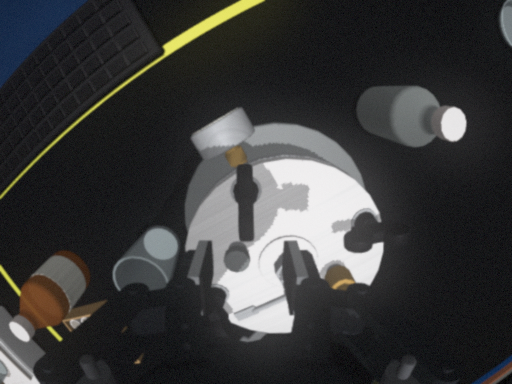

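The wrist view shows nut1's bar running from about (244,165) to (248,240), its hub around (245,187), and the fingers at (200,270) and (290,265).

```bash
cat > nut.py <<'E'
from h import *; import sys
def nut(n,guess,yaw):
    "dark wing pixels near the predicted bar -> tool-frame offset on wing plane"
    m=np.load(f'pics/{n}.npy',allow_pickle=True).item(); im=cv2.imread(f'pics/{n}.png')
    g=np.array(guess); u=np.array([np.cos(np.radians(yaw)),np.sin(np.radians(yaw))])
    P=[[*(g+s*.032*u),z] for s in(-1,0,1) for z in (.169,.137)]
    print('pred',proj(m,P,True).round(0).tolist())
    return m,im
if __name__=='__main__':
    n,x,y,yaw=sys.argv[1],*map(float,sys.argv[2:5]); m,im=nut(n,(x,y),yaw)
    c=proj(m,[[x,y,.155]],True)[0].astype(int); S=32; x0,y0=c-48
    cr=im[y0:y0+96,x0:x0+96]; cv2.imwrite(f'pics/{n}_c.png',cv2.resize(cr,None,fx=6,fy=6,interpolation=cv2.INTER_CUBIC)); print('crop offset',x0,y0)
E
python3 nut.py w1 .645 .082 152.3
```

```text
pred [[249.0, 171.0], [249.0, 161.0], [250.0, 213.0], [250.0, 198.0], [252.0, 250.0], [251.0, 233.0]]
crop offset 202 158
```

View pics/w1_c.png

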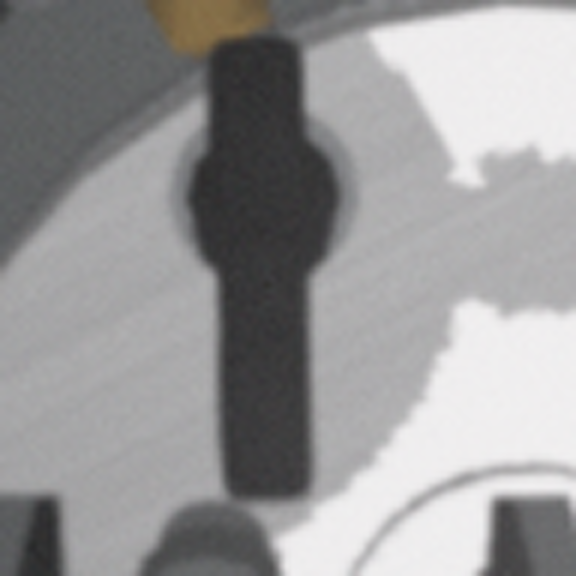

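>>> send_rows --series '[[[1.5,0,15,0,0,-0.03],[0,0,15,0,0,0],[0,0,15,0,0,0],[0,0,15,0,0,0],[0,0,15,0,0,0],[0,0,14,0,0,0],[0,0,0,0,0,0],[0,0,0,0,0,0]]]'

```text
t: 2.98
position: [0.6474, 0.0839, 0.1613]
eef_rot: [[0.883, -0.469, -0.001], [-0.469, -0.883, -0.001], [-0.0, 0.001, -1.0]]
ft_force: [0.1, -1.3, 0.6]
gripper_width: 0.0384
finger_force: 0.0
```

>>> send_rows --series '[[[0,0,0,0,0,0],[0,0,0,0,0,0],[0,0,0,0,0,0],[0,0,0,0,0,0],[0,0,0,0,0,0],[0,0,0,0,0,0],[0,0,0,0,0,0],[0,0,0,0,0,0]]]' --hand 0 --newtons 80

```text
t: 3.65
position: [0.649, 0.0841, 0.1634]
eef_rot: [[0.883, -0.47, 0.004], [-0.47, -0.883, 0.002], [0.002, -0.003, -1.0]]
ft_force: [-1.2, 5.4, 6.1]
gripper_width: 0.0097
finger_force: 79.5
```

>>> send_rows --series '[[[0,0,-1,0,0,0.1],[0,0,0,0,0,0.1],[0,0,0,0,0,0.1],[0,0,0,0,0,0.1],[0,0,0,0,0,0.1],[0,0,0,0,0,0.1],[0,0,0,0,0,0.1],[0,0,0,0,0,0.1],[0,0,0,0,0,0.1],[0,0,0,0,0,0.1],[0,0,0,0,0,0.1],[0,0,0,0,0,0.1],[0,0,0,0,0,0.1],[0,0,0,0,0,0.1],[0,0,0,0,0,0.1],[0,0,0,0,0,0.08],[0,0,0,0,0,0],[0,0,0,0,0,0],[0,0,0,0,0,0],[0,0,0,0,0,0]]]'

```text
t: 5.32
position: [0.6486, 0.0841, 0.1634]
eef_rot: [[-0.477, -0.879, 0.002], [-0.879, 0.477, 0.002], [-0.003, -0.001, -1.0]]
ft_force: [-0.6, 5.9, 3.9]
gripper_width: 0.0099
finger_force: 79.2
```

>>> send_rows --series '[[[0,0,0,0,0,0],[0,0,0,0,0,0],[0,0,0,0,0,0],[0,0,0,0,0,0],[0,0,0,0,0,0],[0,0,0,0,0,0]]]' --hand 35

```text
t: 5.82
position: [0.6481, 0.0828, 0.1622]
eef_rot: [[-0.479, -0.878, -0.0], [-0.878, 0.479, -0.0], [0.001, 0.0, -1.0]]
ft_force: [-0.4, -0.2, -1.0]
gripper_width: 0.0299
finger_force: 0.0
```

>>> send_rows --series '[[[0,0,-15,0,0,0],[0,0,-15,0,0,0],[0,0,-15,0,0,0],[0,0,-15,0,0,0],[0,0,-15,0,0,0],[0,0,-14,0,0,0],[0,0,0,0,0,0],[0,0,0,0,0,0]]]'

```text
t: 6.48
position: [0.6484, 0.0831, 0.2519]
eef_rot: [[-0.479, -0.878, 0.001], [-0.878, 0.479, 0.001], [-0.001, -0.001, -1.0]]
ft_force: [0.7, 0.4, -1.1]
gripper_width: 0.03
finger_force: 0.0
```

```bash
python3 snap.py w2; python3 nut.py w2 .648 .084 62.3
```

```text
t 6.5333 pos [0.648  0.0831 0.2506] yaw x -118.59 q [ 0.433  0.183  0.24  -0.    -1.628 -0.932]
pred [[249.0, 170.0], [248.0, 160.0], [249.0, 211.0], [249.0, 197.0], [250.0, 249.0], [250.0, 231.0]]
crop offset 201 156
```

View pics/w2.png

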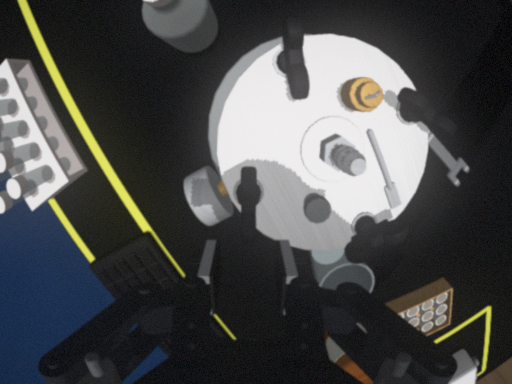

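The wrist view shows nut1's bar from (248,170) to (250,240), parallel to the tool after the turn, so its quarter turn took. Next is nut3.

>>> send_rows --series '[[[13.5,24.7,0,0,0,0],[13.5,24.7,0,0,0,0],[13.5,24.7,0,0,0,0],[13.5,24.7,0,0,0,0],[13.5,24.7,0,0,0,0],[13.5,24.7,0,0,0,0],[0,0,0,0,0,-0.11],[0,0,0,0,0,-0.11],[0,0,0,0,0,-0.11],[0,0,0,0,0,-0.11],[0,0,0,0,0,-0.11],[0,0,0,0,0,-0.11],[0,0,0,0,0,-0.11],[0,0,0,0,0,-0.11],[0,0,0,0,0,-0.11],[0,0,0,0,0,-0.085],[0,0,0,0,0,0],[0,0,0,0,0,0],[0,0,0,0,0,0]]]'

```text
t: 8.12
position: [0.4791, 0.0828, 0.2506]
eef_rot: [[0.542, -0.84, -0.001], [-0.84, -0.542, -0.001], [-0.0, 0.001, -1.0]]
ft_force: [0.1, 0.0, -0.2]
gripper_width: 0.0295
finger_force: 0.0
```

```bash
cat > meas.py <<'E'
from snap import *
# usage: meas name x y : bar offset from TCP (tool x,y mm) and angle, wing taken at z=.155
n=sys.argv[1]; G=np.array([float(v) for v in sys.argv[2:4]]); m,im=snap(n); s=arm.state(); Rt=np.array(s['eef_rot']); p=np.array(s['position'])
g=im.max(2); c=proj(m,[[*G,.150]],True)[0]
_,lab=cv2.connectedComponents(((g<75)*255).astype(np.uint8))
yy,xx=np.mgrid[0:384,0:512]; w=(abs(xx-c[0])<35)&(abs(yy-c[1])<46)
l=np.bincount(lab[w&(lab>0)&(abs(xx-c[0])<8)&(abs(yy-c[1])<15)]).argmax()
k=(lab==l)&w; ys,xs=np.nonzero(k); print('area',k.sum(),'rows',ys.min(),ys.max(),'cols',xs.min(),xs.max(),'pred c',c.round(1))
rows=[(xs[ys==r].mean(),r,(ys==r).sum()) for r in range(ys.min(),ys.max()+1)]
narrow=np.array([r[:2] for r in rows if 10<=r[2]<=19])
P=onplane(m,narrow,.155,True); d=(P-p)@Rt
f=np.polyfit(d[:,0],d[:,1],1); print('bar ends tool x',d[:,0].min().round(4),d[:,0].max().round(4),'y at x=0',f[1].round(4),'angle vs tool x (+cw) deg',np.degrees(np.arctan(f[0])).round(1),'resid',np.std(d[:,1]-np.polyval(f,d[:,0])).round(4),len(narrow))
E
python3 meas.py w3 .479 .083
python3 - <<'E'
import cv2;cv2.imwrite('pics/w3_c.png',cv2.resize(cv2.imread('pics/w3.png')[120:300,150:350],None,fx=3,fy=3))
E
```

```text
t 8.1667 pos [0.4791 0.0828 0.2508] yaw x -57.12 q [ 0.587 -0.266 -0.195 -0.    -1.642 -0.013]
area 2487 rows 167 249 cols 214 282 pred c [247.4 203.2]
bar ends tool x -0.0075 0.0286 y at x=0 0.0063 angle vs tool x (+cw) deg -3.8 resid 0.0006 16
```

View pics/w3_c.png

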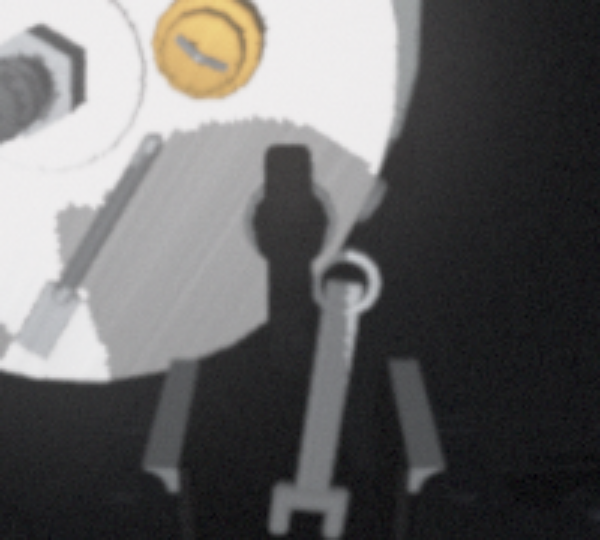

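nut3's bar is centred at x≈246 and vertical, with its far tip at row 168. That matches nut1's aligned view, so the tool is aligned. The scoop and relief valve are clear of the fingers.

>>> send_rows --series '[[[0,0,15,0,0,0],[0,0,15,0,0,0],[0,0,15,0,0,0],[0,0,15,0,0,0],[0,0,14,0,0,0],[0,0,14,0,0,0],[0,0,0,0,0,0],[0,0,0,0,0,0]]]'

```text
t: 8.83
position: [0.479, 0.0826, 0.163]
eef_rot: [[0.544, -0.839, -0.001], [-0.839, -0.544, -0.001], [0.0, 0.001, -1.0]]
ft_force: [0.5, 0.1, 0.7]
gripper_width: 0.0299
finger_force: 0.0
```

>>> send_rows --series '[[[0,0,0,0,0,0],[0,0,0,0,0,0],[0,0,0,0,0,0],[0,0,0,0,0,0],[0,0,0,0,0,0],[0,0,0,0,0,0],[0,0,0,0,0,0],[0,0,0,0,0,0]]]' --hand 0

```text
t: 9.5
position: [0.4799, 0.0831, 0.1648]
eef_rot: [[0.545, -0.839, 0.003], [-0.839, -0.545, 0.001], [0.001, -0.003, -1.0]]
ft_force: [0.4, 1.1, 5.5]
gripper_width: 0.0102
finger_force: 79.0
```

>>> send_rows --series '[[[0,0,0,0,0,0.1],[0,0,0,0,0,0.1],[0,0,0,0,0,0.1],[0,0,0,0,0,0.1],[0,0,0,0,0,0.1],[0,0,0,0,0,0.1],[0,0,0,0,0,0.1],[0,0,0,0,0,0.1],[0,0,0,0,0,0.1],[0,0,0,0,0,0.1],[0,0,0,0,0,0.1],[0,0,0,0,0,0.1],[0,0,0,0,0,0.1],[0,0,0,0,0,0.1],[0,0,0,0,0,0.1],[0,0,0,0,0,0.08],[0,0,0,0,0,0],[0,0,0,0,0,0],[0,0,0,0,0,0],[0,0,0,0,0,0]]]'

```text
t: 11.17
position: [0.4773, 0.0836, 0.1647]
eef_rot: [[-0.843, -0.537, -0.004], [-0.537, 0.843, 0.001], [0.002, 0.003, -1.0]]
ft_force: [-17.0, 5.3, 14.3]
gripper_width: 0.0095
finger_force: 80.2
```

>>> send_rows --series '[[[0,0,0,0,0,0],[0,0,0,0,0,0],[0,0,0,0,0,0],[0,0,0,0,0,0],[0,0,0,0,0,0],[0,0,0,0,0,0]]]' --hand 35

```text
t: 11.67
position: [0.4792, 0.0827, 0.1631]
eef_rot: [[-0.844, -0.537, -0.0], [-0.537, 0.844, -0.0], [0.001, -0.0, -1.0]]
ft_force: [-0.4, 0.6, 0.5]
gripper_width: 0.0301
finger_force: 0.0
```

>>> send_rows --series '[[[0,0,-15,0,0,0],[0,0,-15,0,0,0],[0,0,-15,0,0,0],[0,0,-15,0,0,0],[0,0,-14,0,0,0],[0,0,-14,0,0,0],[0,0,0,0,0,0],[0,0,0,0,0,0]]]'

```text
t: 12.33
position: [0.4795, 0.083, 0.2516]
eef_rot: [[-0.844, -0.537, 0.001], [-0.537, 0.844, 0.001], [-0.001, 0.0, -1.0]]
ft_force: [-0.2, 0.1, 0.1]
gripper_width: 0.0295
finger_force: 0.0
```

```bash
python3 meas.py w4 .479 .083
```

```text
t 12.3833 pos [0.4791 0.0829 0.2506] yaw x -147.53 q [ 0.587 -0.266 -0.195 -0.    -1.642 -1.591]
area 1166 rows 165 240 cols 238 261 pred c [248.4 201.2]
bar ends tool x -0.0326 0.0304 y at x=0 0.0015 angle vs tool x (+cw) deg 0.3 resid 0.0002 60
```

>>> send_rows --series '[[[-5.2,-23.3,0,0,0,0],[-5.2,-23.3,0,0,0,0],[-5.2,-23.3,0,0,0,0],[-5.2,-23.3,0,0,0,0],[-5.2,-23.3,0,0,0,0],[0,0,0,0,0,-0.1],[0,0,0,0,0,-0.1],[0,0,0,0,0,-0.1],[0,0,0,0,0,-0.1],[0,0,0,0,0,-0.1],[0,0,0,0,0,-0.11],[0,0,0,0,0,0],[0,0,0,0,0,0],[0,0,0,0,0,0]]]'

```text
t: 13.55
position: [0.5636, -0.0015, 0.2506]
eef_rot: [[-0.387, -0.922, -0.001], [-0.922, 0.387, -0.0], [0.001, 0.001, -1.0]]
ft_force: [-0.5, 0.4, -0.5]
gripper_width: 0.03
finger_force: 0.0
```

```bash
python3 meas.py w5 .5635 -.0015
```

```text
t 13.6 pos [ 0.5636 -0.0015  0.2508] yaw x -112.72 q [ 0.353 -0.056 -0.01  -0.    -1.618 -0.75 ]
area 1190 rows 166 242 cols 236 259 pred c [248.  202.7]
bar ends tool x -0.033 0.0307 y at x=0 -0.0001 angle vs tool x (+cw) deg -0.7 resid 0.0002 61
```

>>> send_rows --series '[[[0,-1,15,0,0,0],[0,0,15,0,0,0],[0,0,15,0,0,0],[0,0,15,0,0,0],[0,0,14,0,0,0],[0,0,14,0,0,0],[0,0,0,0,0,0],[0,0,0,0,0,0]]]'

```text
t: 14.27
position: [0.5643, -0.002, 0.1628]
eef_rot: [[-0.385, -0.923, -0.001], [-0.923, 0.385, -0.001], [0.001, 0.001, -1.0]]
ft_force: [-0.1, 0.2, 1.1]
gripper_width: 0.0293
finger_force: 0.0
```

>>> send_rows --series '[[[0,0,0,0,0,0],[0,0,0,0,0,0],[0,0,0,0,0,0],[0,0,0,0,0,0],[0,0,0,0,0,0],[0,0,0,0,0,0],[0,0,0,0,0,0],[0,0,0,0,0,0]]]' --hand 0

```text
t: 14.93
position: [0.5635, -0.0013, 0.1649]
eef_rot: [[-0.383, -0.924, -0.002], [-0.924, 0.383, 0.001], [-0.0, 0.002, -1.0]]
ft_force: [-9.8, 3.5, 5.4]
gripper_width: 0.0095
finger_force: 79.9
```

>>> send_rows --series '[[[0,0,0,0,0,0.1],[0,0,0,0,0,0.1],[0,0,0,0,0,0.1],[0,0,0,0,0,0.1],[0,0,0,0,0,0.1],[0,0,0,0,0,0.1],[0,0,0,0,0,0.1],[0,0,0,0,0,0.1],[0,0,0,0,0,0.1],[0,0,0,0,0,0.1],[0,0,0,0,0,0.1],[0,0,0,0,0,0.1],[0,0,0,0,0,0.1],[0,0,0,0,0,0.1],[0,0,0,0,0,0.1],[0,0,0,0,0,0.08],[0,0,0,0,0,0],[0,0,0,0,0,0],[0,0,0,0,0,0],[0,0,0,0,0,0]]]'

```text
t: 16.6
position: [0.563, -0.0003, 0.1649]
eef_rot: [[-0.92, 0.392, -0.003], [0.392, 0.92, 0.003], [0.004, 0.001, -1.0]]
ft_force: [-13.2, 7.8, 7.6]
gripper_width: 0.0097
finger_force: 80.6
```

>>> send_rows --series '[[[0,0,0,0,0,0],[0,0,0,0,0,0],[0,0,0,0,0,0],[0,0,0,0,0,0],[0,0,0,0,0,0],[0,0,0,0,0,0]]]' --hand 35

```text
t: 17.1
position: [0.5648, -0.002, 0.1634]
eef_rot: [[-0.92, 0.393, 0.0], [0.393, 0.92, -0.0], [-0.0, -0.0, -1.0]]
ft_force: [0.1, -0.1, -0.0]
gripper_width: 0.0299
finger_force: 0.0
```

>>> send_rows --series '[[[0,0,-15,0,0,0],[0,0,-15,0,0,0],[0,0,-15,0,0,0],[0,0,-15,0,0,0],[0,0,-14,0,0,0],[0,0,-14,0,0,0],[0,0,0,0,0,0],[0,0,0,0,0,0]]]'

```text
t: 17.77
position: [0.565, -0.0018, 0.2518]
eef_rot: [[-0.92, 0.393, 0.001], [0.393, 0.92, 0.0], [-0.001, 0.001, -1.0]]
ft_force: [-0.9, -0.4, -0.5]
gripper_width: 0.0299
finger_force: 0.0
```

```bash
python3 meas.py w6 .5635 -.0015
```

```text
t 17.8167 pos [ 0.5646 -0.0018  0.2507] yaw x 156.89 q [ 0.352 -0.053 -0.007 -0.    -1.617 -2.326]
area 3135 rows 157 245 cols 213 279 pred c [247.2 199.5]
bar ends tool x 0.0252 0.0323 y at x=0 -0.0096 angle vs tool x (+cw) deg 8.7 resid 0.0004 10
```

>>> send_rows --series '[[[11.1,25.9,0,0,0,0],[11.1,25.9,0,0,0,0],[11.1,25.9,0,0,0,0],[11.1,25.9,0,0,0,0],[11.1,25.9,0,0,0,0],[11.1,25.9,0,0,0,0],[0,0,0,0,0,-0.12],[0,0,0,0,0,-0.12],[0,0,0,0,0,-0.12],[0,0,0,0,0,-0.12],[0,0,0,0,0,-0.12],[0,0,0,0,0,-0.12],[0,0,0,0,0,-0.12],[0,0,0,0,0,-0.12],[0,0,0,0,0,-0.12],[0,0,0,0,0,-0.12]]]'

```text
t: 19.15
position: [0.564, 0.1671, 0.2497]
eef_rot: [[-0.695, -0.719, -0.002], [-0.719, 0.695, -0.001], [0.002, 0.001, -1.0]]
ft_force: [0.1, -0.1, -0.6]
gripper_width: 0.0297
finger_force: 0.0
```

>>> send_rows --series '[[[0,0,0,0,0,-0.12],[0,0,0,0,0,-0.12],[0,0,0,0,0,-0.12],[0,0,0,0,0,-0.12],[0,0,0,0,0,-0.12],[0,0,0,0,0,-0.12],[0,0,0,0,0,-0.12],[0,0,0,0,0,-0.12],[0,0,0,0,0,-0.12],[0,0,0,0,0,-0.12],[0,0,0,0,0,-0.12],[0,0,0,0,0,-0.12],[0,0,0,0,0,-0.12],[0,0,0,0,0,-0.12],[0,0,0,0,0,-0.12],[0,0,0,0,0,-0.12],[0,0,0,0,0,0],[0,0,0,0,0,0],[0,0,0,0,0,0]]]'

```text
t: 20.73
position: [0.5642, 0.1672, 0.2506]
eef_rot: [[0.91, -0.415, -0.001], [-0.415, -0.91, -0.001], [-0.001, 0.001, -1.0]]
ft_force: [1.1, -0.4, -0.0]
gripper_width: 0.0297
finger_force: 0.0
```

```bash
python3 meas.py w7 .564 .1675
```

```text
t 20.7833 pos [0.5643 0.1672 0.2508] yaw x -24.5 q [ 0.628  0.01   0.055 -0.    -1.617  0.515]
area 3390 rows 164 249 cols 212 280 pred c [246.8 203.3]
bar ends tool x 0.0262 0.0278 y at x=0 -0.0225 angle vs tool x (+cw) deg 15.4 resid 0.0003 3
```

View pics/w7.png

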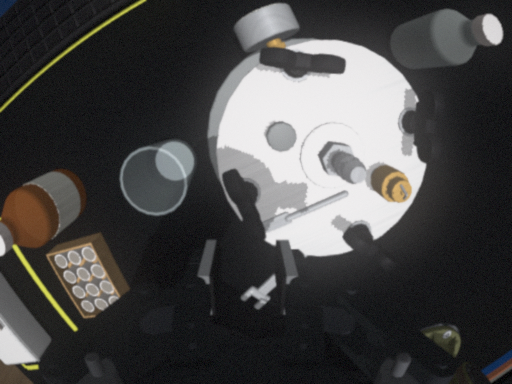

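The wrist view shows nut4's bar leaning from (230,172) to (262,240), so the tool still needs about 26° counterclockwise. The scoop lies low beside it at (270–345, 195–225).

>>> send_rows --series '[[[0,0,0,0,0,-0.115],[0,0,0,0,0,-0.115],[0,0,0,0,0,-0.115],[0,0,0,0,0,-0.115],[0,0,0,0,0,0],[0,0,0,0,0,0],[0,0,0,0,0,0]]]'

```text
t: 21.37
position: [0.5644, 0.1672, 0.2512]
eef_rot: [[1.0, 0.031, -0.0], [0.031, -1.0, -0.0], [-0.0, 0.0, -1.0]]
ft_force: [1.0, -0.2, -0.6]
gripper_width: 0.0299
finger_force: 0.0
```

```bash
python3 meas.py w8 .564 .1675
python3 - <<'E'
import cv2;cv2.imwrite('pics/w8_c.png',cv2.resize(cv2.imread('pics/w8.png')[120:300,150:350],None,fx=3,fy=3))
E
```

```text
t 21.4167 pos [0.5644 0.1672 0.2513] yaw x 1.83 q [ 0.628  0.01   0.056  0.    -1.617  0.974]
area 2345 rows 157 248 cols 212 279 pred c [246.6 203. ]
bar ends tool x 0.0204 0.0306 y at x=0 -0.0094 angle vs tool x (+cw) deg 7.6 resid 0.0003 14
```

View pics/w8_c.png

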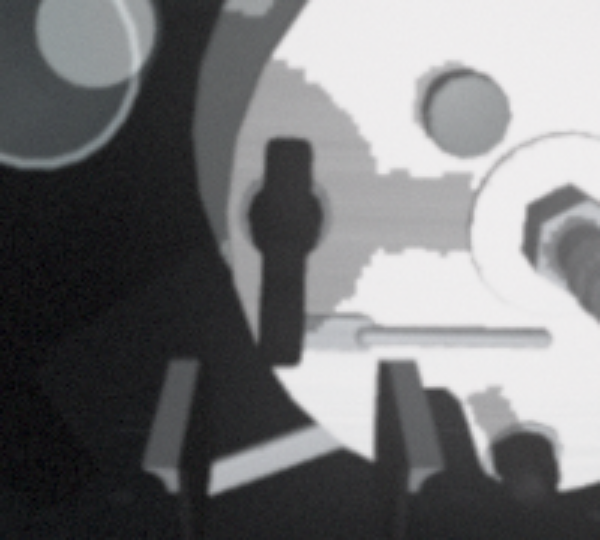

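nut4's bar runs from crop (289,140) to (281,360). It is turned about 4° clockwise relative to the tool and sits about 2 mm to the left. The scoop bowl at (335,330) is outside the fingers' sweep.

>>> send_rows --series '[[[0,-2,15,0,0,0.06],[0,0,15,0,0,0],[0,0,15,0,0,0],[0,0,15,0,0,0],[0,0,14,0,0,0],[0,0,14,0,0,0],[0,0,0,0,0,0],[0,0,0,0,0,0]]]'

```text
t: 22.08
position: [0.5641, 0.169, 0.1629]
eef_rot: [[1.0, -0.026, -0.001], [-0.026, -1.0, -0.001], [-0.001, 0.001, -1.0]]
ft_force: [-0.6, -1.0, 1.3]
gripper_width: 0.03
finger_force: 0.0
```

>>> send_rows --series '[[[0,0,0,0,0,0],[0,0,0,0,0,0],[0,0,0,0,0,0],[0,0,0,0,0,0],[0,0,0,0,0,0],[0,0,0,0,0,0],[0,0,0,0,0,0],[0,0,0,0,0,0]]]' --hand 0

```text
t: 22.75
position: [0.5649, 0.1696, 0.165]
eef_rot: [[1.0, -0.025, 0.002], [-0.025, -1.0, 0.001], [0.002, -0.001, -1.0]]
ft_force: [-1.7, 1.8, 6.1]
gripper_width: 0.0097
finger_force: 80.7
```

>>> send_rows --series '[[[0,0,0,0,0,0.1],[0,0,0,0,0,0.1],[0,0,0,0,0,0.1],[0,0,0,0,0,0.1],[0,0,0,0,0,0.1],[0,0,0,0,0,0.1],[0,0,0,0,0,0.1],[0,0,0,0,0,0.1],[0,0,0,0,0,0.1],[0,0,0,0,0,0.1],[0,0,0,0,0,0.1],[0,0,0,0,0,0.1],[0,0,0,0,0,0.1],[0,0,0,0,0,0.1],[0,0,0,0,0,0.1],[0,0,0,0,0,0.07],[0,0,0,0,0,0],[0,0,0,0,0,0],[0,0,0,0,0,0],[0,0,0,0,0,0]]]'

```text
t: 24.42
position: [0.5641, 0.1689, 0.165]
eef_rot: [[-0.025, -1.0, 0.0], [-1.0, 0.025, -0.0], [0.0, -0.0, -1.0]]
ft_force: [-4.7, -1.2, 7.8]
gripper_width: 0.0099
finger_force: 81.1
```

>>> send_rows --series '[[[0,0,0,0,0,0],[0,0,0,0,0,0],[0,0,0,0,0,0],[0,0,0,0,0,0],[0,0,0,0,0,0],[0,0,0,0,0,0]]]' --hand 35

```text
t: 24.92
position: [0.5643, 0.1692, 0.1631]
eef_rot: [[-0.024, -1.0, -0.0], [-1.0, 0.024, -0.0], [0.0, 0.0, -1.0]]
ft_force: [0.5, -0.7, -0.2]
gripper_width: 0.0298
finger_force: 0.0
```

>>> send_rows --series '[[[0,0,-15,0,0,0],[0,0,-15,0,0,0],[0,0,-15,0,0,0],[0,0,-15,0,0,0],[0,0,-14,0,0,0],[0,0,-14,0,0,0],[0,0,0,0,0,0],[0,0,0,0,0,0]]]'

```text
t: 25.58
position: [0.5645, 0.1694, 0.2518]
eef_rot: [[-0.024, -1.0, 0.001], [-1.0, 0.024, 0.001], [-0.001, -0.001, -1.0]]
ft_force: [-1.3, 0.9, -0.3]
gripper_width: 0.0297
finger_force: 0.0
```

```bash
python3 meas.py w9 .564 .1675
```

```text
t 25.6333 pos [0.5642 0.1693 0.2507] yaw x -91.37 q [ 0.631  0.012  0.057 -0.    -1.616 -0.655]
area 2433 rows 167 245 cols 215 283 pred c [248.6 200. ]
bar ends tool x 0.0003 0.0272 y at x=0 0.0017 angle vs tool x (+cw) deg -4.3 resid 0.0012 18
```

In the w7 view, nuts 1, 2 and 3 stand at their expected headings, so I'm returning to nut1 for its second quarter turn.

>>> send_rows --series '[[[21,-21.5,0,0,0,0],[21,-21.5,0,0,0,0],[21,-21.5,0,0,0,0],[21,-21.5,0,0,0,0],[0,0,0,0,0,0.1],[0,0,0,0,0,0.1],[0,0,0,0,0,0.1],[0,0,0,0,0,0.1],[0,0,0,0,0,0.075],[0,0,0,0,0,0],[0,0,0,0,0,0],[0,0,0,0,0,0]]]'

```text
t: 26.63
position: [0.6481, 0.0832, 0.2505]
eef_rot: [[-0.476, -0.879, -0.001], [-0.879, 0.476, -0.0], [0.001, 0.001, -1.0]]
ft_force: [-0.7, -0.0, -0.5]
gripper_width: 0.03
finger_force: 0.0
```

```bash
python3 meas.py w10 .648 .0835
python3 - <<'E'
import cv2,numpy as np
a=[cv2.resize(cv2.imread(f'pics/{n}.png')[30:300,130:450],(400,338)) for n in('w9','w10')]
cv2.imwrite('pics/last.png',np.hstack(a))
E
```

```text
t 26.6833 pos [0.6481 0.0832 0.2507] yaw x -118.48 q [ 0.433  0.184  0.241 -0.    -1.629 -0.93 ]
area 2414 rows 167 248 cols 214 281 pred c [248.2 203. ]
bar ends tool x -0.0061 0.0291 y at x=0 -0.0019 angle vs tool x (+cw) deg -0.0 resid 0.0014 29
```

View pics/last.png

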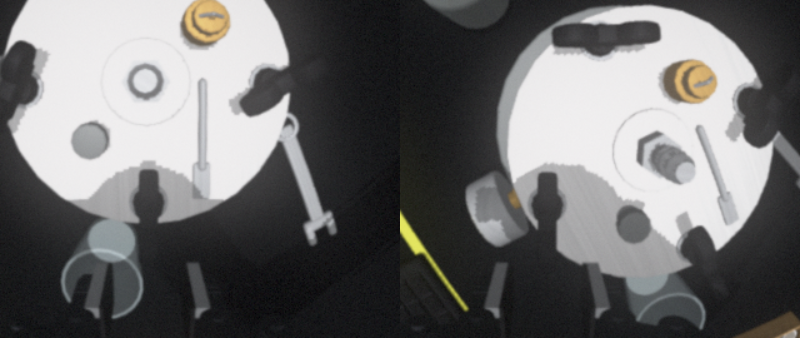

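In the left half (w9), nut4's bar is upright and parallel to the tool, and the scoop hasn't moved. In the right half (w10), nut1's bar is upright under the fingers at (547,200) and nut2 has turned to horizontal at (605,38).

>>> send_rows --series '[[[0,0,15,0,0,0],[0,0,15,0,0,0],[0,0,15,0,0,0],[0,0,15,0,0,0],[0,0,14,0,0,0],[0,0,14,0,0,0],[0,0,0,0,0,0],[0,0,0,0,0,0]]]'

```text
t: 27.35
position: [0.6479, 0.083, 0.1627]
eef_rot: [[-0.478, -0.878, -0.002], [-0.878, 0.478, -0.001], [0.002, 0.001, -1.0]]
ft_force: [0.5, -0.4, 1.6]
gripper_width: 0.0296
finger_force: 0.0
```

>>> send_rows --series '[[[0,0,0,0,0,0],[0,0,0,0,0,0],[0,0,0,0,0,0],[0,0,0,0,0,0],[0,0,0,0,0,0],[0,0,0,0,0,0],[0,0,0,0,0,0],[0,0,0,0,0,0]]]' --hand 0

```text
t: 28.02
position: [0.6484, 0.0834, 0.165]
eef_rot: [[-0.478, -0.878, 0.002], [-0.878, 0.478, 0.0], [-0.001, -0.001, -1.0]]
ft_force: [-4.6, 1.3, 6.4]
gripper_width: 0.0099
finger_force: 79.6
```

>>> send_rows --series '[[[0,0,0,0,0,0.1],[0,0,0,0,0,0.1],[0,0,0,0,0,0.1],[0,0,0,0,0,0.1],[0,0,0,0,0,0.1],[0,0,0,0,0,0.1],[0,0,0,0,0,0.1],[0,0,0,0,0,0.1],[0,0,0,0,0,0.1],[0,0,0,0,0,0.1],[0,0,0,0,0,0.1],[0,0,0,0,0,0.1],[0,0,0,0,0,0.1],[0,0,0,0,0,0.1],[0,0,0,0,0,0.1],[0,0,0,0,0,0.07],[0,0,0,0,0,0],[0,0,0,0,0,0],[0,0,0,0,0,0],[0,0,0,0,0,0]]]'

```text
t: 29.68
position: [0.648, 0.0847, 0.1651]
eef_rot: [[-0.879, 0.477, 0.001], [0.477, 0.879, 0.002], [0.0, 0.002, -1.0]]
ft_force: [-6.9, 5.9, 8.0]
gripper_width: 0.01
finger_force: 79.8
```

>>> send_rows --series '[[[0,0,0,0,0,0],[0,0,0,0,0,0],[0,0,0,0,0,0],[0,0,0,0,0,0],[0,0,0,0,0,0],[0,0,0,0,0,0]]]' --hand 35

```text
t: 30.18
position: [0.6483, 0.0829, 0.1631]
eef_rot: [[-0.878, 0.478, -0.0], [0.478, 0.878, -0.0], [-0.0, -0.0, -1.0]]
ft_force: [0.7, 0.3, -0.3]
gripper_width: 0.0292
finger_force: 0.0
```

>>> send_rows --series '[[[0,0,-15,0,0,0],[0,0,-15,0,0,0],[0,0,-15,0,0,0],[0,0,-15,0,0,0],[0,0,-14,0,0,0],[0,0,-14,0,0,0],[0,0,0,0,0,0],[0,0,0,0,0,0]]]'

```text
t: 30.85
position: [0.6486, 0.0832, 0.2519]
eef_rot: [[-0.878, 0.478, 0.001], [0.478, 0.878, 0.001], [-0.001, 0.001, -1.0]]
ft_force: [-0.1, 0.7, -0.4]
gripper_width: 0.0297
finger_force: 0.0
```

```bash
python3 meas.py w11 .648 .0835
```

```text
t 30.9 pos [0.6482 0.0832 0.2506] yaw x 151.45 q [ 0.433  0.183  0.24  -0.    -1.628 -2.502]
area 2413 rows 165 246 cols 213 282 pred c [247.4 200.4]
bar ends tool x -0.0095 0.0299 y at x=0 0.0013 angle vs tool x (+cw) deg -0.0 resid 0.0004 33
```

```bash
python3 -c "
from station import arm
print(arm.sign_off())"
```

```text
the job is handed in; nothing more can be done
None
```

I gave all four wing nuts their quarter turn clockwise (nut1, nut3, nut2, nut4) and the gauge nut (nut1) its second one, then handed the job in at about 31 s; by the wrist images the nuts stand where they should and nothing loose has visibly moved, but the hand-in returned no verdict.

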